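# Open a push-and-turn sample jar at the freight customs table

### The arm

A 7-joint arm with a two-finger parallel gripper is mounted at the origin on the work surface. World frame = base frame: x ahead of the robot, y to its left, z up, the work surface at z = 0. Lengths are in m, angles in rad, forces in N, time in s.
With the tool pointing down it reaches from about 0.425 to 0.875 m from the base axis. Payload 4.7 kg.
Tool frame: the origin (TCP) lies at the very end of the fingers, on their centre line; the grasp point (between the pads) lies 19 mm behind it; x points along the fingers, z is the direction in which the jaws open and shut, and the axes are right-handed (so a half turn about x gives the same grasp; the last joint's range is limited). The gripper opens to 87 mm and grips with 3 to 60 N. Pads are 19 mm wide; open, the fingers measure 117 mm over their backs; the gripper's body (75 mm by 190 mm) begins 51 mm behind the grasp point.
Start: joints at [1.248, 0.321, -0.07, 1.45, 0.023, 1.371, -0.057], TCP at [0.215, -0.614, 0.223] pointing down, gripper open.
Joint ranges: [-2.86, 2.86], [-0.3, 2.09], [-1.38, 1.24], [0.06, 2.45], [-1.56, 4.7], [0.09, 2.05], [-2.69, 2.69]. Speed limits (rad/s): [2.57, 2.57, 3.14, 3.14, 3.14, 3.14, 3.14].

### API

Orientations are given as a rotation vector (axis times angle).
In Python, from bench import telemetry, viewer, workorder gives the robot as it stands.
- The arm moves only by the shell command python3 -m creep 'ROWS' [FORCE]. ROWS is JSON, a list of rows, each an object of numbers: "fingers": the opening, from 0 (shut) to 1 (fully open); "x", "y", "z": the shift along the tool's x, y, z in units of 40 mm (1.0 is 40 mm); "twist": the turn about the tool's x in units of 5 degrees (1.0 is 5 degrees). In form: [{"fingers": .., "x": .., "y": .., "z": .., "twist": ..}, ...]. A call has 1 to 20 rows; each row is the pose to reach, as a shift and turn from the pose commanded when the call began, along the tool's axes at that moment; what a row does not reach only later rows make up. A row lasts 1/12 s, in which the tool goes at most 41.7 mm and 7.16 degrees, less where a joint would pass 70% of its speed; a pose out of reach is approached as far as the arm can. A call with a gripper value outside its range is refused whole. The fingers move at their own pace and stop on an object; FORCE is the grip in N (left out, the last holds). Time passes only in rows, so rows that repeat a pose let the fingers close. It gives the time, the measured TCP pose, the force and the opening at its end, in the units of the state.
- telemetry.get_state(): the state, without advancing time (a new reading comes with each control period).
- viewer.get_image(name): name is "side" or "top"; returns a dict with "pixels" (420x560x3 uint8, red, green, blue), "z_map" (420x560 float32, m along the optical axis (not along the pixel's ray), 0 where there is no reading), "K" (3x3 intrinsics, pixels), "xyz" and "attitude" of the camera in the world. Camera axes: x right, y up, looking along -z (the intrinsics and any distortion apply to the point x, -y, -z); pixel columns grow to the right and rows downward; lengths in m; the calibration is good to about 2 mm. A picture is of the moment at which its call begins.
- workorder.close_job(): hands the job in, once; it reports no verdict.
The state is a dict: "time": time; "joint_positions": joint angles; "qd": joint speeds; "joint_torque": joint torques, N m; "position": TCP position; "tool_rot": TCP orientation; "ft_force": force on the tool from outside, world axes, zero at the start; "torque": the same for the moment, N m; "grip_width": opening from 0.0 (shut) to 1.0 (fully open).
Only numpy, scipy, OpenCV 4.12 (cv2) and the standard library are available. Lean on these libraries where they do the work, as an engineer would, in place of code of your own. Each camera call takes 0.05 s, during which the arm holds its last target.

### The job

Lock the swivelling jar holder: take the yellow-handled pin out of its stand and put it through the hole in the holder's ear until its collar sits flat on the ear, and leave it there. Then press the jar's white safety cap down, twist it anticlockwise (seen from above) while it is pressed until it is free, lift it off and finish while still holding the cap level and still, straight above the open jar with its rim about 5 cm above the jar's mouth - do not put it down or let it go. Do not shift the other things on the table.

Things in the scene. Friction and masses are not known exactly. Their poses are not given: they have to be found in the camera images.
- pin: Loose upright lock pin, about 90 g. Origin at the centre of its foot, z up. Steel shank 10 mm diameter, 36 mm long, tip tapered over 4 mm; steel collar 26 mm diameter, 36 to 40 mm above the foot; round yellow plastic handle 22 mm diameter, 40 to 90 mm above the foot. Starts in the hole of the pin stand, collar on its top; pull it straight up.
- pin_collar (a point): Point on the pin's axis at the underside of its collar, 36 mm above the foot.
- pin_stand: Fixed dark steel block 60 x 60 x 40 mm (origin at the centre of its underside) with an upright 13 mm through-hole at its centre, where the pin starts. Stands left or right of the jar.
- ear_hole (a point): Centre of the upper mouth of the upright 13 mm hole in the jar holder's aluminium ear (36 mm wide, 8 mm thick), 40 mm above the table, 100 mm from the jar's axis along this frame's +y; z up. A fixed socket block right below has a matching hole down to the table: fully in, the pin's collar lies on the ear and its foot is 4 mm above the table.
- jar_neck (a point): Point on the jar's upright axis, 98 mm above the table, where the cap's lower rim sits when locked. Axes turn with the jar: z up, +y to the ear hole. Amber jar 76 mm wide; flat shoulder 8 mm below this point, mouth 15 mm above it; a sprung black seal disc in the mouth stands up to 27 mm above it. Three hooks on the neck reach 20.5 mm from the axis.
- cap: Loose white ribbed safety cap, 52 mm diameter, 30 mm high, about 40 g. Origin at the centre of its lower rim, z up. Its 3 inner lugs sit under hooks on the neck. A spring pushes up with 4 N, plus 0.8 N per mm pressed. Press 4 mm or more (aim for 6 to 7; bottoms at 8), then turn anticlockwise seen from above: free to lift at 42 to 78 degrees of turn (aim for 60 to 65).
- cap_mark (a point): Outer end of the red line on the cap's top face, 30 mm above the rim, 24 mm from the axis along the cap's x. While locked it lies to the jar_neck frame's +x. Unpressed, the cap turns only a few degrees; clockwise it does not turn; past about 80 degrees it meets the next hook. It has about 1.5 mm of sideways play.
- jar (a joint): Swivel angle of the jar and its holder, rad, anticlockwise positive; 0 at the start, when the ear hole lies over the socket hole. Turns loosely (about 0.02 N m friction, weak centring spring) until the pin is in; with the pin in it has a few hundredths of a radian of play.
- crate_corner: Bystander: wooden crate corner block, 90 x 90 x 71 mm, loose; origin at the centre of its underside. Stands on the side opposite the pin stand.
- valve_cap_a: Bystander: brass valve cap, 32 mm diameter, 24 mm high, loose; origin under its centre.
- valve_cap_b: Bystander: the second brass valve cap, same size.
- gauge: Bystander: blue steel dial gauge on a foot, 50 x 70 x 100 mm, loose; origin under its centre.
- pallet_lever: Bystander: yellow model of a hand pallet truck with its lever, 165 x 75 x 125 mm, loose; origin under its centre.
Things that resemble listed ones, but are neither listed nor needed, are in the scene too. There is more than one size of the pin; the job needs the middle-sized. There is more than one size of the cap; the job needs the largest.

How it is judged:
By the outcome, as a careful person would: the job done as asked, in the order asked, and still so for the second after the job is handed in, while the arm keeps its last pose, push and grip.
It also fails if it takes over 64 s, if anything falls off the work surface, if the arm or the gripper's body presses on something with over 40 N, if the wrist force passes 120 N, or if a joint passes its speed limit or range.

## Working session

There is one attempt and no reset: what is moved stays moved. The work goes in short steps, Python scripts to look and compute and a shell command to move; the robot and the scene stay as the last step left them, time stands still between calls to the robot, and variables do not carry over. Pictures are saved under pics/ and viewed, and the job is handed in when it is done.

```bash
ls; mkdir -p pics; cat > h.py <<'E'
import numpy as np, cv2
from scipy.spatial.transform import Rotation as R
from bench import telemetry, viewer, workorder
def grab(n,tag):
    d=viewer.get_image(n); np.savez(f'pics/{tag}.npz',**{k:np.array(v) for k,v in d.items()})
    cv2.imwrite(f'pics/{tag}.png',d['pixels'][:,:,::-1]); return d
def load(tag):
    return dict(np.load(f'pics/{tag}.npz',allow_pickle=True))
def rot(d):
    a=np.array(d['attitude'],float)
    return a if a.shape==(3,3) else R.from_rotvec(a).as_matrix() if a.size==3 else R.from_quat(a).as_matrix()
def ray(d,u,v):
    K=np.array(d['K']); p=np.linalg.inv(K)@[u,v,1.]
    return np.array(d['xyz']), rot(d)@np.array([p[0],-p[1],-p[2]])
def onz(d,u,v,z):
    o,r=ray(d,u,v); return o+r*(z-o[2])/r[2]
def dep(d,u,v):
    o,r=ray(d,u,v); return o+r*d['z_map'][int(round(v)),int(round(u))]
def proj(d,P):
    c=rot(d).T@(np.array(P)-np.array(d['xyz'])); q=np.array(d['K'])@[c[0],-c[1],-c[2]]; return q[:2]/q[2]
def cloud(d):
    h,w=d['z_map'].shape; u,v=np.meshgrid(np.arange(w),np.arange(h))
    p=np.stack([u,v,np.ones_like(u)],-1)@np.linalg.inv(np.array(d['K'])).T
    p=p*np.array([1,-1,-1])@rot(d).T
    return np.array(d['xyz'])+p*d['z_map'][...,None]
E
python3 - <<'E'
from h import *
for n in ('top','side'):
    d=grab(n,n+'0'); print(n,d['K'],d['xyz'],d['attitude'],[k for k in d])
print(telemetry.get_state())
E
```

```text
pics
top [[518.67332769   0.         288.64404261]
 [  0.         518.67332769 207.77679659]
 [  0.           0.           1.        ]] [0.52726766 0.01900866 1.16972063] [ 0.04343984 -0.04789185 -1.5896452 ] ['pixels', 'z_map', 'K', 'xyz', 'attitude']
side [[524.48916672   0.         273.61326409]
 [  0.         524.48916672 211.06420623]
 [  0.           0.           1.        ]] [ 0.50057808 -1.17143058  0.80381622] [ 1.04433629 -0.02785512 -0.05780478] ['pixels', 'z_map', 'K', 'xyz', 'attitude']
{'time': 0.1, 'joint_positions': array([ 1.24809826,  0.32176581, -0.07007317,  1.45153911,  0.02261493,
        1.37078721, -0.05690473]), 'qd': array([-0.00032172, -0.00159244, -0.00211751, -0.00248522,  0.00055935,
        0.00179804,  0.0015888 ]), 'joint_torque': array([-5.71538076e-04, -4.92572308e+01, -4.05845381e-01, -3.13397634e+01,
       -6.41590334e-02,  3.94975394e-02,  6.41150928e-05]), 'position': array([ 0.21458575, -0.61304366,  0.22156677]), 'tool_rot': array([ 0.95855407,  1.35141868, -0.9570652 ]), 'ft_force': array([0.16609102, 0.77619996, 0.39672439]), 'torque': array([ 0.00706925,  0.04099713, -0.05058567]), 'grip_width': 1.0015827786399978}
```

View pics/top0.png

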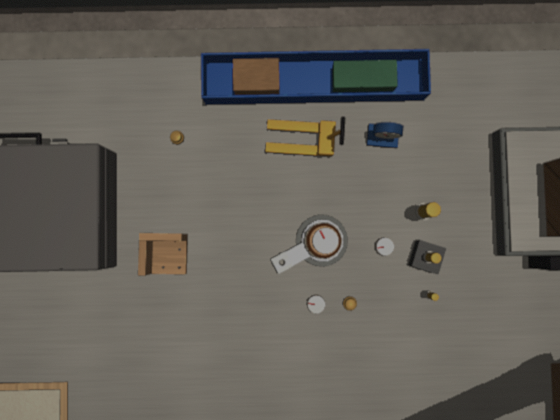

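View pics/side0.png

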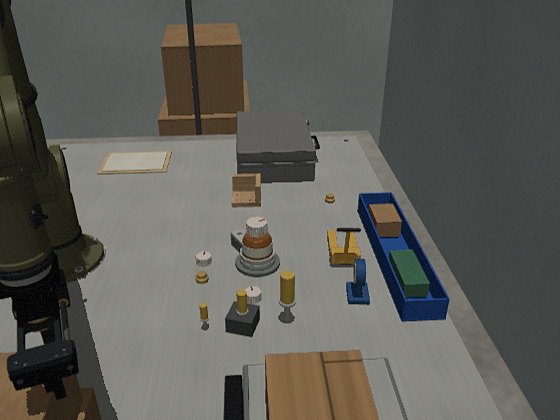

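```bash
python3 - <<'E'
from h import *
d=load('top0');im=d['pixels'][:,:,::-1]
c=im[185:315,260:460]; c=cv2.resize(c,None,fx=4,fy=4,interpolation=cv2.INTER_CUBIC); cv2.imwrite('pics/t0c.png',cv2.convertScaleAbs(c,alpha=1.3))
s=load('side0');im=s['pixels'][:,:,::-1]
c=im[205:345,180:320]; c=cv2.resize(c,None,fx=4,fy=4,interpolation=cv2.INTER_CUBIC); cv2.imwrite('pics/s0c.png',cv2.convertScaleAbs(c,alpha=1.2))
C=cloud(d)
for u,v in [(435,258),(430,210),(433,296),(325,240),(385,246),(316,304),(282,262),(295,258),(420,258),(163,255)]: print(u,v,C[v,u].round(4))
# yellow blobs
for n,dd in(('top',d),('side',s)):
    hsv=cv2.cvtColor(dd['pixels'],cv2.COLOR_RGB2HSV)
    m=cv2.inRange(hsv,(18,140,70),(32,255,255)); N,l,st,ce=cv2.connectedComponentsWithStats(m)
    for i in range(1,N):
        if st[i,4]>25: print(n,st[i],ce[i].round(1))
E
```

```text
435 258 [ 0.4799 -0.2851  0.094 ]
430 210 [ 0.5777 -0.2689  0.1281]
433 296 [ 0.399  -0.2854  0.0678]
325 240 [ 0.5216 -0.0561  0.1286]
385 246 [ 0.5053 -0.1955  0.0242]
316 304 [ 0.3813 -0.0408  0.0213]
282 262 [ 0.4733  0.0324 -0.0034]
295 258 [0.4833 0.0035 0.0369]
420 258 [ 0.4782 -0.2672  0.0422]
163 255 [0.4948 0.2957 0.0146]
top [ 265  120   72   36 1457] [303.5 137.4]
top [171 132  12  12  88] [176.3 137.2]
top [426 203  14  14 159] [432.4 209.3]
top [430 253  11  10  85] [435.3 257.6]
top [431 294   7   6  36] [434.  296.5]
top [344 298  12  11  86] [349.5 302.9]
side [328 230  33  34 709] [343.1 248.8]
side [196 271  12  12  50] [201.7 277.8]
side [281 271  14  33 412] [287.1 286.8]
side [237 290  10  23 200] [241.7 300.9]
side [200 303   8  17 100] [203.4 310.8]
```

```bash
python3 - <<'E'
from h import *
E
ls pics
```

```text
s0c.png
side0.npz
side0.png
t0c.png
top0.npz
top0.png
```

View pics/t0c.png

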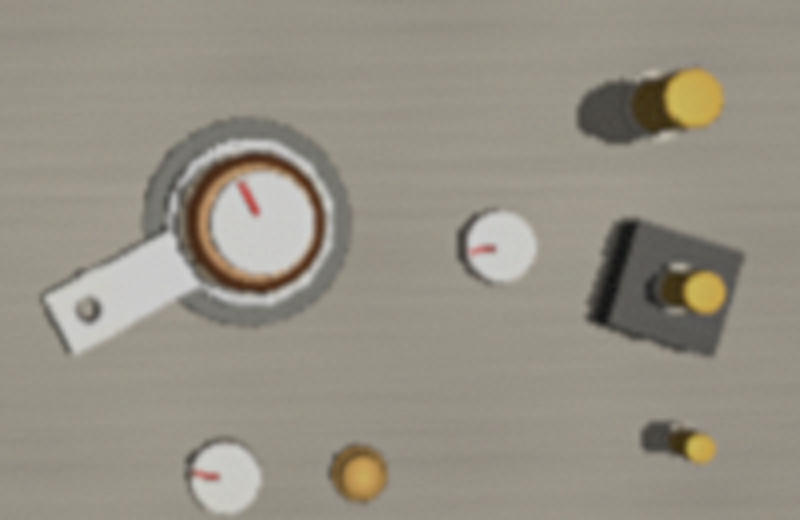

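View pics/s0c.png

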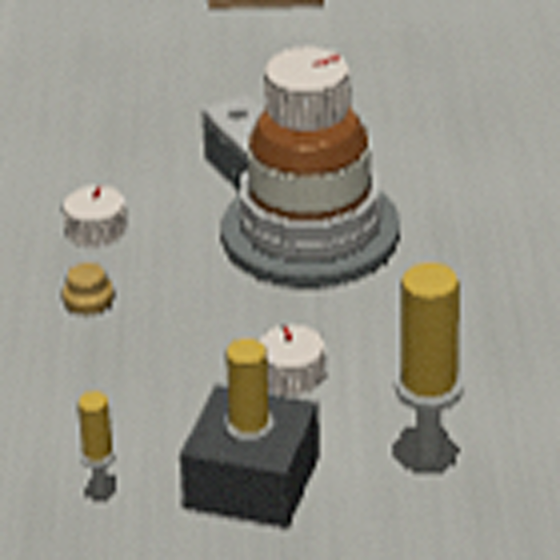

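```bash
python3 - <<'E'
from h import *
d=load('top0');s=load('side0')
print(rot(d).round(3).tolist())
# sub-pixel via upscaled crops
def blob(dd,box,lo,hi,f=6,space=cv2.COLOR_RGB2HSV):
    x,y,w,h=box;c=cv2.resize(dd['pixels'][y:y+h,x:x+w],None,fx=f,fy=f,interpolation=cv2.INTER_CUBIC)
    m=cv2.inRange(cv2.cvtColor(c,space),lo,hi)
    cs,_=cv2.findContours(m,cv2.RETR_EXTERNAL,cv2.CHAIN_APPROX_NONE);cs=sorted(cs,key=cv2.contourArea)[-1]
    e=cv2.fitEllipse(cs); k=lambda p:((p[0]+.5)/f-.5+x,(p[1]+.5)/f-.5+y)
    return k(e[0]),np.array(e[1])/f,cs,m
for z,box,nm in ((.094,(424,246,26,24),'pin'),(.13,(418,196,30,26),'bigpin')):
    c,ax,_,_=blob(d,box,(15,120,110),(35,255,255)); print(nm,c,ax, onz(d,*c,z), 'diam',ax*(1.1697-z)/518.7)
# caps
for z,box,nm in ((.128,(300,218,48,46),'cap'),(.022,(372,234,26,26),'c2'),(.022,(304,292,26,26),'c3')):
    c,ax,cs,m=blob(d,box,(0,0,140),(179,60,255)); print(nm,c,ax,onz(d,*c,z),'diam',ax*(1.1697-z)/518.7); cv2.imwrite(f'pics/m_{nm}.png',m)
# stand top corners
hs=cv2.cvtColor(d['pixels'],cv2.COLOR_RGB2HSV)
# hole
x,y=270,250
g=cv2.cvtColor(d['pixels'],cv2.COLOR_RGB2GRAY)[y:y+24,x:x+24]; 
print(g[4:20,4:22])
E
```

```text
[[-0.019, 0.998, -0.058], [-1.0, -0.019, 0.003], [0.002, 0.058, 0.998]]
pin (435.86828358968097, 257.6629994710286) [ 9.92593892 10.19092369] [ 0.48053985 -0.28693133  0.094     ] diam [0.02058479 0.02113433]
bigpin (433.0426381429036, 209.1147893269857) [13.9236145  14.33863831] [ 0.57931638 -0.27449822  0.13      ] diam [0.02790897 0.02874086]
cap (325.67361704508465, 240.94542439778647) [23.85069529 25.44623057] [ 0.51969114 -0.05745137  0.128     ] diam [0.04789911 0.05110341]
c2 (385.22914759318036, 246.15686543782553) [16.45987574 16.76657104] [ 0.5048864  -0.19645533  0.022     ] diam [0.03641989 0.0370985 ]
c3 (316.5785878499349, 304.3059794108073) [15.4720192  16.95746485] [ 0.38066977 -0.04202121  0.022     ] diam [0.03423412 0.03752088]
[[116 110 105  94  96 105 133 150 155 156 156 156 156 155 156 155 155 155]
 [105  93  92 103 129 140 151 157 156 156 155 155 155 155 155 155 155 155]
 [ 91 101 124 139 150 154 156 157 156 157 155 154 154 155 155 155 154 155]
 [123 138 150 155 156 157 157 157 156 155 155 154 155 155 154 154 155 154]
 [150 154 156 156 158 157 155 150 144 149 
[... 158 characters left out ...]
155 155 155 155 156 155]
 [157 156 156 154 143 113 111 115 109  76  80 126 152 156 156 154 155 155]
 [155 156 155 155 137 103 107 118 113  74  71 120 150 155 157 156 155 156]
 [150 156 155 156 144 105  95 107 104  71  76 127 152 155 156 155 155 155]
 [143 155 156 158 152 125  94  83  74  72 104 142 155 156 155 155 155 157]
 [120 150 157 157 156 146 127 105  93 110 137 153 157 156 155 155 155 154]
 [ 95 139 156 157 156 157 150 141 137 145 154 155 156 155 155 154 152 143]
 [ 80 117 150 157 155 155 157 155 155 155 156 155 156 156 152 145 138 125]
 [ 81  93 138 155 157 156 155 155 156 156 156 155 155 152 142 128 122 116]
 [ 96  82 118 150 156 156 156 156 155 156 154 150 144 132 125 117 116 115]]
```

```bash
cat >> h.py <<'E'
def dark(dd,box,thr,f=8,inv=True):
    x,y,w,h=box;g=cv2.cvtColor(dd['pixels'],cv2.COLOR_RGB2GRAY)[y:y+h,x:x+w];c=cv2.resize(g,None,fx=f,fy=f,interpolation=cv2.INTER_CUBIC)
    m=((c<thr) if inv else (c>thr)).astype(np.uint8)*255
    cs,_=cv2.findContours(m,cv2.RETR_EXTERNAL,cv2.CHAIN_APPROX_NONE);out=[]
    for q in cs:
        if len(q)>12:
            e=cv2.fitEllipse(q);out.append(((e[0][0]+.5)/f-.5+x,(e[0][1]+.5)/f-.5+y,e[1][0]/f,e[1][1]/f))
    return sorted(out,key=lambda t:-t[2]*t[3])
def blob(dd,box,lo,hi,f=6,space=cv2.COLOR_RGB2HSV):
    x,y,w,h=box;c=cv2.resize(dd['pixels'][y:y+h,x:x+w],None,fx=f,fy=f,interpolation=cv2.INTER_CUBIC)
    m=cv2.inRange(cv2.cvtColor(c,space),lo,hi)
    cs,_=cv2.findContours(m,cv2.RETR_EXTERNAL,cv2.CHAIN_APPROX_NONE);cs=sorted(cs,key=cv2.contourArea)[-1]
    e=cv2.fitEllipse(cs); k=lambda p:((p[0]+.5)/f-.5+x,(p[1]+.5)/f-.5+y)
    return k(e[0]),np.array(e[1])/f,(cs.reshape(-1,2)+.5)/f-.5+np.array([x,y]),m
E
python3 - <<'E'
from h import *
d=load('top0');s=load('side0')
h=dark(d,(276,256,13,13),130)[0]; H=onz(d,h[0],h[1],.04); print(h,H)
ho=proj(s,H); print('side proj',ho)
g=cv2.cvtColor(s['pixels'],cv2.COLOR_RGB2GRAY); x,y=int(ho[0]),int(ho[1]); print(g[y-6:y+7,x-8:x+9])
P=np.array([.48054,-.28693,.094]);print('pin top in side',proj(s,P))
c,ax,cs,m=blob(s,(230,285,25,32),(15,120,60),(35,255,255));print(cs.min(0),cs.max(0),c)
rm=cv2.inRange(cv2.cvtColor(cv2.resize(d['pixels'],None,fx=4,fy=4,interpolation=cv2.INTER_CUBIC),cv2.COLOR_RGB2HSV)[900:1000,1230:1400],(170,90,80),(180,255,255))
ys,xs=np.nonzero(rm);xs=(xs+1230)/4;ys=(ys+900)/4
pts=np.array([onz(d,a,b,.128)[:2] for a,b in zip(xs,ys)]);mu=pts.mean(0);w,v=np.linalg.eigh(np.cov(pts.T));dirn=v[:,1]*np.sign(v[0,1])
t=(pts-mu)@dirn;print('mark dir',dirn,np.degrees(np.arctan2(dirn[1],dirn[0])),'outer',mu+dirn*t.max(),'inner',mu+dirn*t.min(), 'axis est',mu+dirn*(t.max()-.0245))
for cpt in ([.5197,-.0575],):
    e=H[:2]-cpt;print('ear dir',np.degrees(np.arctan2(e[1],e[0])),np.linalg.norm(e))
# cap top depth-based
C=cloud(d);sub=C[222:262,302:350];k=(sub[...,2]>.124)&(sub[...,2]<.135);q=sub[k];print('depth cap',q.mean(0),q.min(0),q.max(0),k.sum())
st=telemetry.get_state();M=R.from_rotvec(st['tool_rot']).as_matrix();print(M.round(4))
E
```

```text
(281.7798457145691, 262.17824268341064, 6.726955890655518, 7.057557582855225) [0.47496147 0.03235253 0.04      ]
side proj [238.3112168  232.50067453]
[[136 137 136 134 137 136 137 137 137 137 137 134 136 136 137 142 104]
 [137 136 137 136 137 135 138 136 137 136 137 136 136 137 139 141 107]
 [137 137 137 139 138 137 138 136 136 137 139 139 135 138 139 141 101]
 [137 137 136 135 136 136 140 139 139 142 143 147 142 139 138 140 117]
 [139 136 134 139 140 141 145 144 149 148 143 147 146 143 138 139 124]
 [140 142 140 146 145 150 153 147 150 147 147 147 145 147 144 145 106]
 [126 129 150 150 151 150 150 132 129 122 121 122 145 144 150 139  92]
 [102  85 130 151 149 148 145  90  71  67  67  88 145 148 143 103  71]
 [111  56  88 141 149 150 142 115 101  94 115 124 149 151 115  81  83]
 [113  57  57 103 143 149 149 154 140 138 153 152 154 146  82  83  81]
 [109  43  59  53 104 144 149 146 149 150 148 154 155 117  65  80  74]
 [128  51  50  52  53 107 142 151 149 149 148 160 150  84  50  69  73]
 [127  49  36  36  55  62 105 138 154 150 147 151 122  60  51  61  76]]
pin top in side [240.40734884 291.31105885]
[236.41666667 289.41666667] [246.41666667 312.25      ] (241.5247713724772, 300.85253143310547)<stdin>:10: RuntimeWarning: Mean of empty slice.
  ret = ret.dtype.type(ret / rcount)
  avg = a.mean(axis, **keepdims_kw)
  ret = um.true_divide(
<stdin>:10: RuntimeWarning: Degrees of freedom <= 0 for slice
  c *= np.true_divide(1, fact)
  c *= np.true_divide(1, fact)
Traceback (most recent call last):
ValueError: not enough values to unpack (expected 2, got 0)

During handling of the above exception, another exception occurred:

Traceback (most recent call last):
numpy.linalg.LinAlgError: 0-dimensional array given. Array must be at least two-dimensional
```

```bash
python3 - <<'E'
from h import *
d=load('top0');s=load('side0')
f=4;p=cv2.resize(d['pixels'],None,fx=f,fy=f,interpolation=cv2.INTER_CUBIC).astype(int)[905:1000,1250:1390]
rm=(p[...,0]-np.maximum(p[...,1],p[...,2])>40)&(abs(p[...,1]-p[...,2])<35)
rm=rm.astype(np.uint8);N,l,stt,ce=cv2.connectedComponentsWithStats(rm);print(stt,ce)
i=[k for k in range(1,N) if True]; i=min(i,key=lambda k:np.hypot(*(ce[k]-np.array([(322-312.5)*4,(235-226.25)*4]))))
ys,xs=np.nonzero(l==i);xs=(xs+1250+.5)/f-.5;ys=(ys+905+.5)/f-.5
pts=np.array([onz(d,a,b,.128)[:2] for a,b in zip(xs,ys)]);mu=pts.mean(0);w,v=np.linalg.eigh(np.cov(pts.T));dirn=v[:,1]*np.sign(v[0,1])
t=(pts-mu)@dirn;print('mark dir',dirn,np.degrees(np.arctan2(dirn[1],dirn[0])),'outer',mu+dirn*t.max(),'inner',mu+dirn*t.min(), 'axis est',mu+dirn*(t.max()-.0245))
H=np.array([.47496,.03235])
for cpt in ([.5197,-.0575],mu+dirn*(t.max()-.0245)):
    e=H[:2]-cpt;print('ear dir',np.degrees(np.arctan2(e[1],e[0])),np.linalg.norm(e))
C=cloud(d);sub=C[222:262,302:350];k=(sub[...,2]>.122)&(sub[...,2]<.135);q=sub[k];print('depth cap',q.mean(0),q.min(0),q.max(0),k.sum())
st=telemetry.get_state();M=R.from_rotvec(st['tool_rot']).as_matrix();print(M.round(4))
E
```

```text
[[    0     0   140    95 13048]
 [   29    18    20    31   252]] [[70.09304108 47.26785714]
 [38.79365079 33.13095238]]
mark dir [0.89189036 0.45225168] 26.888241584216498 outer [ 0.54102425 -0.04619511] inner [ 0.52585309 -0.05388796] axis est [ 0.51917293 -0.05727527]
ear dir 116.47059644879769 0.10037275576569574
ear dir 116.25752785779416 0.09993734497182542
depth cap [ 0.52143971 -0.05589049  0.12865858] [ 0.49549693 -0.08074197  0.12201885] [ 0.54775325 -0.03019872  0.13372833] 525
[[-7.000e-04  9.438e-01  3.305e-01]
 [ 1.600e-03  3.305e-01 -9.438e-01]
 [-1.000e+00 -1.000e-04 -1.700e-03]]
```

View pics/m_cap.png

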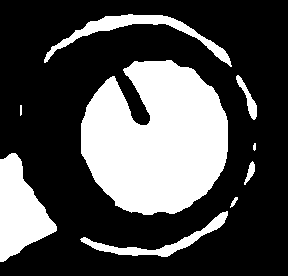

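```bash
python3 - <<'E'
from h import *
d=load('top0');C=cloud(d)
for u,v in [(510,140),(510,200),(510,248),(550,190),(530,170),(550,262),(555,390),(555,372),(520,370),(480,395)]: print(u,v,C[v,u].round(3))
m=(C[...,2]>.05)&(C[...,1]<-.33); print('tall right',[ (C[...,k][m].min().round(3),C[...,k][m].max().round(3)) for k in range(3)])
E
```

```text
510 140 [ 0.729 -0.467  0.058]
510 200 [ 0.599 -0.461  0.059]
510 248 [ 0.496 -0.46   0.051]
550 190 [ 0.617 -0.534  0.085]
530 170 [ 0.663 -0.505  0.063]
550 262 [ 0.467 -0.519  0.1  ]
555 390 [ 0.185 -0.558  0.018]
555 372 [ 0.224 -0.559  0.021]
520 370 [ 0.225 -0.491  0.001]
480 395 [ 0.172 -0.4    0.   ]
tall right [(np.float64(0.45), np.float64(0.759)), (np.float64(-0.578), np.float64(-0.446)), (np.float64(0.05), np.float64(0.13))]
```

```bash
python3 -m creep '[{"y":0.6,"z":-0.37},{"y":1.3,"z":-0.8},{"y":2.1,"z":-1.28},{"y":2.9,"z":-1.77},{"y":3.7,"z":-2.26},{"y":4.5,"z":-2.75},{"y":5.3,"z":-3.24},{"y":6.1,"z":-3.73},{"y":6.9,"z":-4.22},{"y":7.7,"z":-4.7},{"y":8.4,"z":-5.13},{"y":8.98,"z":-5.49,"x":0.4},{"y":8.98,"z":-5.49,"x":1.1},{"y":8.98,"z":-5.49,"x":1.8},{"y":8.98,"z":-5.49,"x":2.3},{"y":8.98,"z":-5.49,"x":2.3},{"y":8.98,"z":-5.49,"x":2.3}]' ; python3 - <<'E'
from h import *
for n in ('top','side'): grab(n,n+'1')
st=telemetry.get_state();print(st['position'],st['joint_positions'].round(3),R.from_rotvec(st['tool_rot']).as_matrix().round(4))
E
```

```text
[ 0.21463821 -0.61321065  0.22189179] [ 1.248  0.322 -0.07   1.451  0.023  1.371 -0.057] [[-5.000e-04  9.438e-01  3.304e-01]
 [ 1.000e-03  3.304e-01 -9.438e-01]
 [-1.000e+00 -1.000e-04 -1.100e-03]]$[0]: bad value
```

```bash
python3 -m creep '[{"fingers":1,"x":0,"y":0.6,"z":-0.37,"twist":0},{"fingers":1,"x":0,"y":1.3,"z":-0.8,"twist":0},{"fingers":1,"x":0,"y":2.1,"z":-1.28,"twist":0},{"fingers":1,"x":0,"y":2.9,"z":-1.77,"twist":0},{"fingers":1,"x":0,"y":3.7,"z":-2.26,"twist":0},{"fingers":1,"x":0,"y":4.5,"z":-2.75,"twist":0},{"fingers":1,"x":0,"y":5.3,"z":-3.24,"twist":0},{"fingers":1,"x":0,"y":6.1,"z":-3.73,"twist":0},{"fingers":1,"x":0,"y":6.9,"z":-4.22,"twist":0},{"fingers":1,"x":0,"y":7.7,"z":-4.7,"twist":0},{"fingers":1,"x":0,"y":8.4,"z":-5.13,"twist":0},{"fingers":1,"y":8.98,"z":-5.49,"x":0.4,"twist":0},{"fingers":1,"y":8.98,"z":-5.49,"x":1.1,"twist":0},{"fingers":1,"y":8.98,"z":-5.49,"x":1.8,"twist":0},{"fingers":1,"y":8.98,"z":-5.49,"x":2.3,"twist":0},{"fingers":1,"y":8.98,"z":-5.49,"x":2.3,"twist":0},{"fingers":1,"y":8.98,"z":-5.49,"x":2.3,"twist":0}]' ; python3 - <<'E'
from h import *
for n in ('top','side'): grab(n,n+'1')
st=telemetry.get_state();print(st['position'],st['joint_positions'].round(3),R.from_rotvec(st['tool_rot']).as_matrix().round(4))
E
```

```text
time: 1.62
position: [0.4805, -0.2871, 0.1298]
tool_rot: [0.958, 1.352, -0.958]
ft_force: [0.0, -0.4, 0.8]
grip_width: 0.999
[ 0.48214294 -0.28816374  0.13217229] [ 0.803  0.215 -0.351  1.78   0.08   1.158 -0.807] [[ 0.0021  0.9439  0.3302]
 [-0.0013  0.3302 -0.9439]
 [-1.      0.0015  0.0019]]
```

```bash
python3 - <<'E'
from h import *
a=cv2.imread('pics/top1.png')[170:330,350:520];b=cv2.imread('pics/side1.png')[200:360,160:330]
cv2.imwrite('pics/v1.png',np.hstack([cv2.resize(a,(400,376),interpolation=cv2.INTER_CUBIC),cv2.resize(b,(400,376),interpolation=cv2.INTER_CUBIC)]))
E
```

```text
(no output)
```

View pics/v1.png

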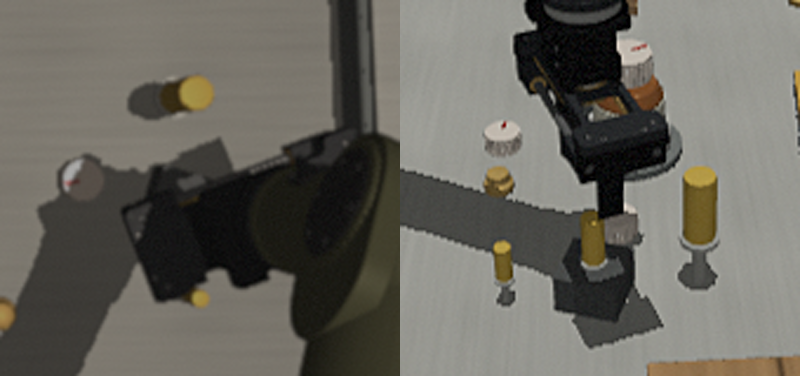

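```bash
python3 -m creep '[{"fingers":1,"x":0.4,"y":0,"z":0,"twist":0},{"fingers":1,"x":0.9,"y":0,"z":0,"twist":0},{"fingers":1,"x":1.3,"y":0,"z":0,"twist":0},{"fingers":1,"x":1.6,"y":0,"z":0,"twist":0},{"fingers":1,"x":1.8,"y":0,"z":0,"twist":0},{"fingers":1,"x":1.9,"y":0,"z":0,"twist":0},{"fingers":1,"x":1.95,"y":0,"z":0,"twist":0},{"fingers":1,"x":1.95,"y":0,"z":0,"twist":0},{"fingers":1,"x":1.95,"y":0,"z":0,"twist":0}]' ; python3 - <<'E'
from h import *
for n in ('top','side'): grab(n,n+'2')
for i in range(1):
  st=telemetry.get_state();print(st['position'],st['ft_force'])
a=cv2.imread('pics/top2.png')[170:330,350:520];b=cv2.imread('pics/side2.png')[220:340,180:307]
cv2.imwrite('pics/v2.png',np.hstack([cv2.resize(a,(400,376),interpolation=cv2.INTER_CUBIC),cv2.resize(b,(400,376),interpolation=cv2.INTER_CUBIC)]))
E
```

```text
time: 2.47
position: [0.4818, -0.2879, 0.0534]
tool_rot: [0.957, 1.348, -0.957]
ft_force: [0.1, -0.5, 0.1]
grip_width: 0.997
[ 0.48180077 -0.28785488  0.05336639] [ 0.34070095 -0.13834041 -0.83013304]
```

View pics/v2.png

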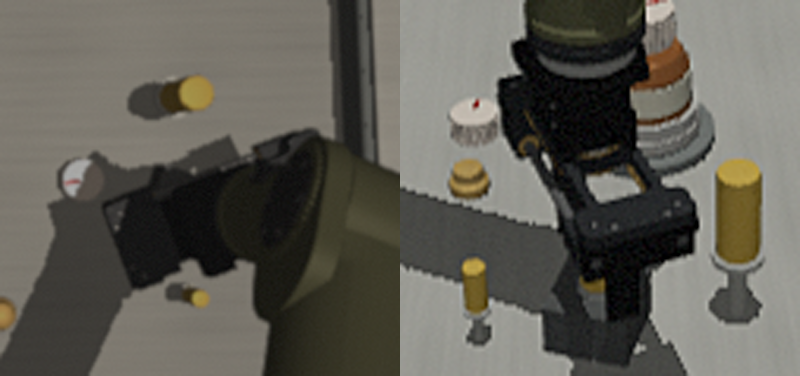

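```bash
python3 -m creep '[{"fingers":0.6,"x":0,"y":0,"z":0,"twist":0},{"fingers":0.4,"x":0,"y":0,"z":0,"twist":0},{"fingers":0.3,"x":0,"y":0,"z":0,"twist":0},{"fingers":0.2,"x":0,"y":0,"z":0,"twist":0},{"fingers":0.15,"x":0,"y":0,"z":0,"twist":0},{"fingers":0.15,"x":0,"y":0,"z":0,"twist":0},{"fingers":0.15,"x":0,"y":0,"z":0,"twist":0},{"fingers":0.15,"x":0,"y":0,"z":0,"twist":0},{"fingers":0.15,"x":0,"y":0,"z":0,"twist":0},{"fingers":0.15,"x":0,"y":0,"z":0,"twist":0},{"fingers":0.15,"x":0,"y":0,"z":0,"twist":0}]' 25
```

```text
time: 3.48
position: [0.4813, -0.2876, 0.0526]
tool_rot: [0.957, 1.35, -0.958]
ft_force: [0.3, -0.2, 0.1]
grip_width: 0.247
```

```bash
python3 -m creep '[{"fingers":0.1,"x":-0.1,"y":0,"z":0,"twist":0},{"fingers":0.1,"x":-0.3,"y":0,"z":0,"twist":0},{"fingers":0.1,"x":-0.6,"y":0,"z":0,"twist":0},{"fingers":0.1,"x":-0.9,"y":0,"z":0,"twist":0},{"fingers":0.1,"x":-1.2,"y":0,"z":0,"twist":0},{"fingers":0.1,"x":-1.7,"y":0,"z":0,"twist":0},{"fingers":0.1,"x":-2.3,"y":0,"z":0,"twist":0},{"fingers":0.1,"x":-3.0,"y":0,"z":0,"twist":0},{"fingers":0.1,"x":-3.6,"y":0,"z":0,"twist":0},{"fingers":0.1,"x":-4.0,"y":0,"z":0,"twist":0},{"fingers":0.1,"x":-4.2,"y":0,"z":0,"twist":0},{"fingers":0.1,"x":-4.2,"y":0,"z":0,"twist":0},{"fingers":0.1,"x":-4.2,"y":0,"z":0,"twist":0}]' ; python3 - <<'E'
from h import *
for n in ('top','side'): grab(n,n+'3')
P=[]
st=telemetry.get_state();print(st['position'],st['ft_force'],st['grip_width'],R.from_rotvec(st['tool_rot']).as_matrix().round(4))
a=cv2.imread('pics/top3.png')[170:330,350:520];b=cv2.imread('pics/side3.png')[140:340,150:360]
cv2.imwrite('pics/v3.png',np.hstack([cv2.resize(a,(400,376),interpolation=cv2.INTER_CUBIC),cv2.resize(b,(400,376),interpolation=cv2.INTER_CUBIC)]))
E
```

```text
time: 4.57
position: [0.4811, -0.2875, 0.2207]
tool_rot: [0.957, 1.35, -0.958]
ft_force: [0.1, 0.7, -1.2]
grip_width: 0.247
[ 0.48040812 -0.28716142  0.21918291] [ 0.29576016 -0.53127592 -1.88992752] 0.2503158789386023 [[-0.0021  0.9438  0.3304]
 [ 0.0012  0.3304 -0.9438]
 [-1.     -0.0016 -0.0018]]
```

View pics/v3.png

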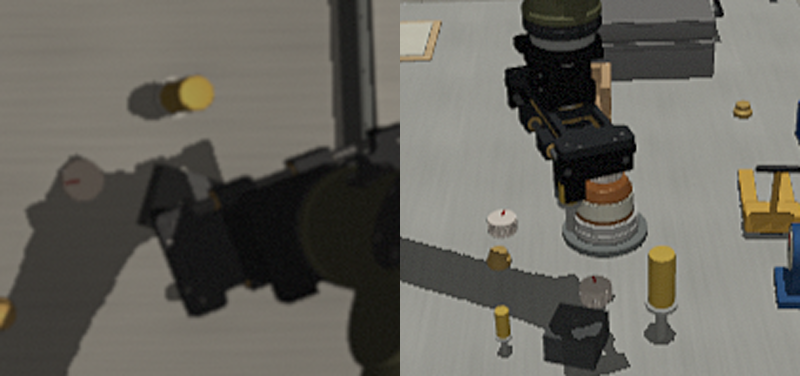

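```bash
python3 -m creep '[{"fingers":0.1,"x":0,"y":0.08,"z":-0.25,"twist":-0.6},{"fingers":0.1,"x":0,"y":0.22,"z":-0.65,"twist":-1.7},{"fingers":0.1,"x":0,"y":0.37,"z":-1.1,"twist":-2.8},{"fingers":0.1,"x":0,"y":0.51,"z":-1.55,"twist":-3.9},{"fingers":0.1,"x":0,"y":0.66,"z":-2.0,"twist":-5.0},{"fingers":0.1,"x":0,"y":0.81,"z":-2.45,"twist":-6.1},{"fingers":0.1,"x":0,"y":0.96,"z":-2.9,"twist":-7.2},{"fingers":0.1,"x":0,"y":1.11,"z":-3.35,"twist":-8.4},{"fingers":0.1,"x":0,"y":1.26,"z":-3.8,"twist":-9.6},{"fingers":0.1,"x":0,"y":1.4,"z":-4.25,"twist":-10.8},{"fingers":0.1,"x":0,"y":1.55,"z":-4.7,"twist":-12.0},{"fingers":0.1,"x":0,"y":1.7,"z":-5.15,"twist":-13.2},{"fingers":0.1,"x":0,"y":1.85,"z":-5.6,"twist":-14.4},{"fingers":0.1,"x":0,"y":2.0,"z":-6.05,"twist":-15.6},{"fingers":0.1,"x":0,"y":2.15,"z":-6.5,"twist":-16.8},{"fingers":0.1,"x":0,"y":2.3,"z":-6.95,"twist":-18.0},{"fingers":0.1,"x":0,"y":2.42,"z":-7.35,"twist":-19.0},{"fingers":0.1,"x":0,"y":2.51,"z":-7.6,"twist":-19.4},{"fingers":0.1,"x":0,"y":2.51,"z":-7.6,"twist":-19.4},{"fingers":0.1,"x":0,"y":2.51,"z":-7.6,"twist":-19.4}]' ; python3 - <<'E'
from h import *
for n in ('top','side'): grab(n,n+'4')
st=telemetry.get_state();M=R.from_rotvec(st['tool_rot']).as_matrix();print(st['position'],st['joint_positions'].round(2),M.round(4),np.degrees(np.arctan2(M[1,2],M[0,2])))
a=cv2.imread('pics/top4.png')[190:320,230:370];b=cv2.imread('pics/side4.png')[120:290,170:340]
cv2.imwrite('pics/v4.png',np.hstack([cv2.resize(a,(400,376),interpolation=cv2.INTER_CUBIC),cv2.resize(b,(400,400),interpolation=cv2.INTER_CUBIC)[:376]]))
E
```

```text
time: 6.33
position: [0.4752, 0.0323, 0.2199]
tool_rot: [-0.359, 1.542, 0.359]
ft_force: [0.3, -0.8, -0.7]
grip_width: 0.244
[0.47543497 0.03112742 0.2201067 ] [ 0.56 -0.03 -0.66  1.85 -0.02  1.32  0.36] [[-8.000e-04 -4.402e-01  8.979e-01]
 [-5.000e-04  8.979e-01  4.402e-01]
 [-1.000e+00 -1.000e-04 -9.000e-04]] 26.116847674685143
```

View pics/v4.png

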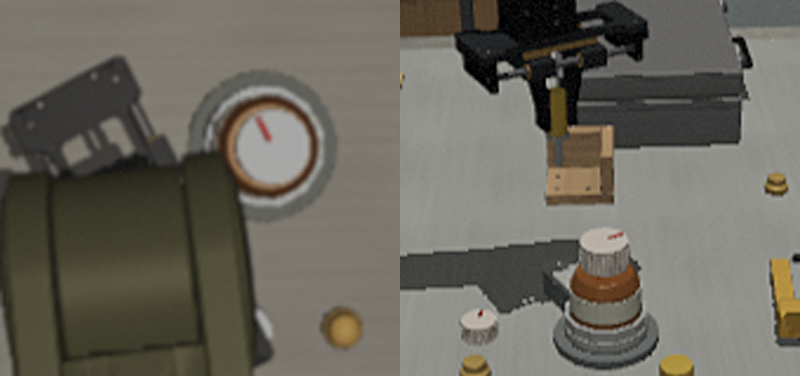

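```bash
python3 - <<'E'
from h import *
s=load('side4')
x,y,w,h=225,145,30,60
c=cv2.resize(s['pixels'][y:y+h,x:x+w],None,fx=10,fy=10,interpolation=cv2.INTER_CUBIC);cv2.imwrite('pics/v4b.png',cv2.convertScaleAbs(c[:,:,::-1],alpha=1.5))
tc=np.array([.4752,.0323,.2199])
for z in (-.052,-.016,-.012,0.004,0.019,0.038): 
    print('expected at',z,proj(s,tc+[0,0,z+.004-0.004]).round(2))
hs=cv2.cvtColor(s['pixels'],cv2.COLOR_RGB2HSV)
m=cv2.inRange(hs,(15,120,40),(35,255,255))
for r in range(154,184): 
    xs=np.nonzero(m[r,230:255])[0]+230
    if len(xs):print(r,xs.min(),xs.max(),end='; ')
print()
g=cv2.cvtColor(s['pixels'],cv2.COLOR_RGB2GRAY)
print(g[174:206,230:252])
E
```

```text
expected at -0.052 [236.51 190.78]
expected at -0.016 [235.95 178.32]
expected at -0.012 [235.88 176.91]
expected at 0.004 [235.63 171.25]
expected at 0.019 [235.38 165.87]
expected at 0.038 [235.07 158.98]
157 236 239; 158 234 239; 159 234 240; 160 234 240; 161 234 240; 162 234 240; 163 234 240; 164 234 240; 165 233 240; 166 234 240; 167 234 240; 168 234 240; 169 234 240; 170 234 240; 171 234 240; 172 234 240; 173 234 240; 174 234 240; 175 234 240; 176 233 240; 177 234 238; 181 234 234; 182 234 234; 183 234 234; 
[[ 13   5   1   0  50  77  79  74  74  66  56 114 119 147 133 131 129 129
  130 129 131 131]
 [119  38   7  21  59  78  76  74  75  70  56 104 139 136 135 134 134 131
  134 133 133 131]
 [163 108  48  52  77  77  77  74  72  67  57  55 108 108 106 107 105 104
  105 103 104  93]
 [153 140  74  67  71  72  74  70  71  72  60  62  76  77  74  76  75  73
   72  69  72  70]
 [151 144  83  61  68  81  70  67  69  68  69  66  79  80  76  77  79  62
   73  74  69  79]
 [147 156 100  76  76  87  74  74  74  73  76  77  78  81  80  77  80  74
   82  79  80  82]
 [146 152 107  78  82 
[... 1696 characters left out ...]
1 131 130 135 134 133 133 134
  136 135 132 128]
 [142 145 156 141 143 133 123 125 138 136 130 132 132 135 135 134 132 133
  127 110 101 124]
 [147 145 150 142 145 133 108 115 137 136 132 132 130 134 137 135 136 135
  128  83  91 128]
 [148 132 152 147 145 147 132 141 144 139 136 135 134 140 139 138 137 137
  140 127 135 133]
 [147 119 138 134 135 131 131 129 126 126 120 118 120 124 126 124 120 118
  119 117 115 110]
 [149 125  96  93  93  96  92  89  83  88  85  82  80  81  82  84  83  70
   71  64  60  61]
 [149 116  76  68  73  84  83  83  76  81  82  77  70  77  74  80  74  72
   74  70  69  68]
 [149 137  91  76  79  85  85  79  78  76  78  76  72  69  70  73  71  68
   77  72  74  73]]
```

View pics/v4b.png

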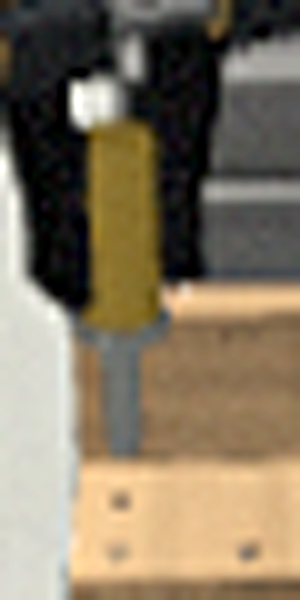

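```bash
python3 - <<'E'
from h import *
s=load('side0');s4=load('side4')
x,y,w,h=225,280,35,45
c=cv2.resize(s['pixels'][y:y+h,x:x+w],None,fx=10,fy=10,interpolation=cv2.INTER_CUBIC)
c2=cv2.resize(s4['pixels'][148:193,220:255],None,fx=10,fy=10,interpolation=cv2.INTER_CUBIC)
cv2.imwrite('pics/v4c.png',cv2.convertScaleAbs(np.hstack([c,c2])[:,:,::-1],alpha=1.6))
for z in (.044,.069,.094): print(proj(s,[.4805,-.287,z]))
def sub(s,rows,x0,x1):
    for r in rows:
        p=s['pixels'][r,x0:x1].astype(float); w=np.clip(p[:,0]-p[:,2]-20,0,None) # yellowness
        print(r,round(float((w*np.arange(x0,x1)).sum()/w.sum()),2),end='; ')
    print()
sub(s,range(293,311),230,254); sub(s4,range(159,177),229,246)
E
```

```text
[241.22092371 309.39057893]
[240.80947238 300.46180378]
[240.38878625 291.33262736]
293 241.15; 294 241.13; 295 241.36; 296 241.62; 297 241.6; 298 241.54; 299 241.62; 300 241.56; 301 241.72; 302 241.63; 303 241.54; 304 241.71; 305 241.68; 306 241.76; 307 241.7; 308 241.72; 309 241.86; 310 241.82; 
159 236.71; 160 236.69; 161 236.67; 162 236.61; 163 236.58; 164 236.53; 165 236.65; 166 236.85; 167 236.71; 168 236.7; 169 236.82; 170 236.94; 171 236.97; 172 237.1; 173 237.76; 174 239.37; 175 239.64; 176 238.5;
```

View pics/v4c.png

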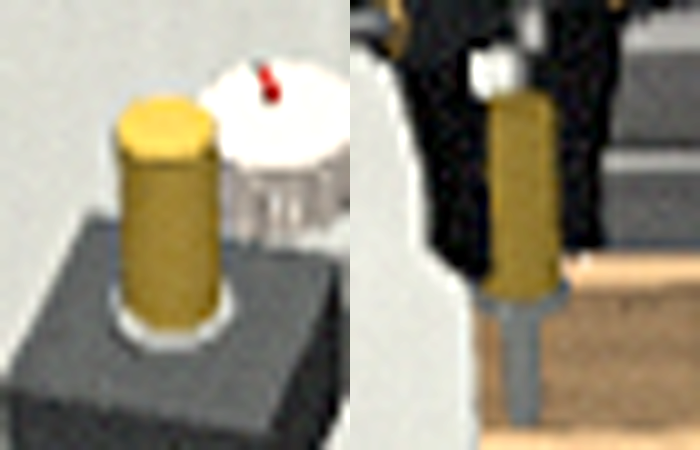

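```bash
python3 -m creep '[{"fingers":0.1,"x":0.3,"y":0,"z":0,"twist":0},{"fingers":0.1,"x":0.8,"y":0,"z":0,"twist":0},{"fingers":0.1,"x":1.4,"y":0,"z":0,"twist":0},{"fingers":0.1,"x":2.0,"y":0,"z":0,"twist":0},{"fingers":0.1,"x":2.5,"y":0,"z":0,"twist":0},{"fingers":0.1,"x":2.8,"y":0,"z":0,"twist":0},{"fingers":0.1,"x":3.0,"y":0,"z":0,"twist":0},{"fingers":0.1,"x":3.0,"y":0,"z":0,"twist":0},{"fingers":0.1,"x":3.0,"y":0,"z":0,"twist":0}]' ; python3 - <<'E'
from h import *
for n in ('top','side'): grab(n,n+'5')
st=telemetry.get_state();print(st['position'],st['ft_force'])
a=cv2.imread('pics/top5.png')[190:320,230:370];b=cv2.imread('pics/side5.png')[190:260,205:275]
cv2.imwrite('pics/v5.png',np.hstack([cv2.resize(a,(300,376),interpolation=cv2.INTER_CUBIC),cv2.resize(b,(376,376),interpolation=cv2.INTER_CUBIC)[:376]]))
s=load('side5');tc=np.array([.4752,.0323,.1]);print(proj(s,tc-[0,0,.0486]),proj(s,tc-[0,0,.0126]),proj(s,tc-[0,0,.06]))
E
```

```text
time: 7.18
position: [0.4758, 0.0324, 0.1007]
tool_rot: [-0.359, 1.541, 0.36]
ft_force: [0.2, -0.1, -0.5]
grip_width: 0.248
[0.47654409 0.03253038 0.10164947] [0.36606185 0.68121852 0.0153596 ]
[238.23805101 228.9426881 ] [237.71977996 217.49250021] [238.39942124 232.50784872]
```

View pics/v5.png

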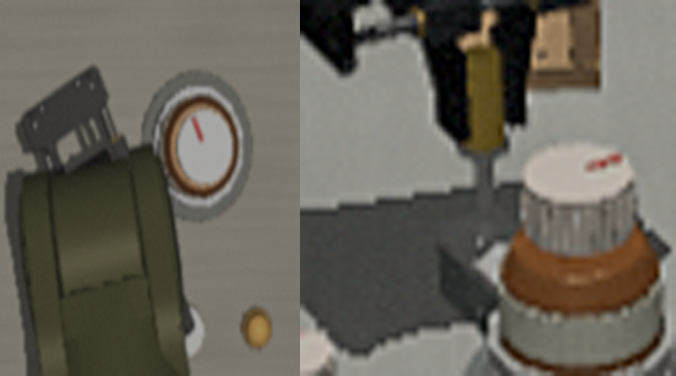

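```bash
python3 -m creep '[{"fingers":0.1,"x":0.1,"y":0,"z":0,"twist":0},{"fingers":0.1,"x":0.2,"y":0,"z":0,"twist":0},{"fingers":0.1,"x":0.3,"y":0,"z":0,"twist":0},{"fingers":0.1,"x":0.35,"y":0,"z":0,"twist":0},{"fingers":0.1,"x":0.4,"y":0,"z":0,"twist":0},{"fingers":0.1,"x":0.4,"y":0,"z":0,"twist":0}]' ; python3 -c "
from h import *
grab('side','side6');st=telemetry.get_state();print(st['position'],st['ft_force'])
b=cv2.imread('pics/side6.png')[190:260,205:275];cv2.imwrite('pics/v6.png',cv2.resize(b,(560,560),interpolation=cv2.INTER_CUBIC))"
```

```text
time: 7.78
position: [0.4751, 0.0326, 0.084]
tool_rot: [-0.36, 1.542, 0.36]
ft_force: [-0.0, 0.0, -0.6]
grip_width: 0.243
[0.47530384 0.03254775 0.08424852] [-0.83301381 -0.61784363 -0.00103822]
```

View pics/v6.png

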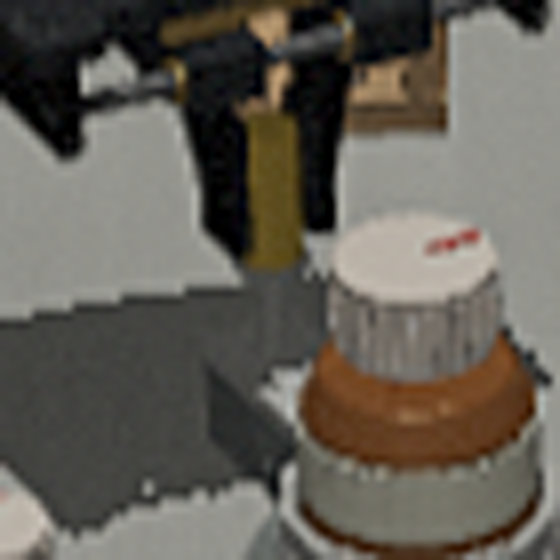

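```bash
python3 -m creep '[{"fingers":0.1,"x":0.1,"y":0,"z":0,"twist":0},{"fingers":0.1,"x":0.2,"y":0,"z":0,"twist":0},{"fingers":0.1,"x":0.3,"y":0,"z":0,"twist":0},{"fingers":0.1,"x":0.4,"y":0,"z":0,"twist":0},{"fingers":0.1,"x":0.5,"y":0,"z":0,"twist":0},{"fingers":0.1,"x":0.5,"y":0,"z":0,"twist":0}]'; python3 -m creep '[{"fingers":0.1,"x":0.1,"y":0,"z":0,"twist":0},{"fingers":0.1,"x":0.2,"y":0,"z":0,"twist":0},{"fingers":0.1,"x":0.26,"y":0,"z":0,"twist":0},{"fingers":0.1,"x":0.26,"y":0,"z":0,"twist":0}]'
```

```text
time: 8.33
position: [0.4747, 0.0325, 0.0635]
tool_rot: [-0.36, 1.542, 0.36]
ft_force: [0.3, 0.6, -0.7]
grip_width: 0.248
time: 8.67
position: [0.475, 0.0325, 0.0535]
tool_rot: [-0.36, 1.542, 0.36]
ft_force: [0.7, 0.3, 0.5]
grip_width: 0.248
```

```bash
python3 -m creep '[{"fingers":0.1,"x":0.02,"y":0,"z":0,"twist":0},{"fingers":0.1,"x":0.04,"y":0,"z":0,"twist":0},{"fingers":0.1,"x":0.05,"y":0,"z":0,"twist":0},{"fingers":0.1,"x":0.05,"y":0,"z":0,"twist":0}]'; python3 -c "
from h import *
grab('side','side7');st=telemetry.get_state();print(st['position'],st['ft_force'])
b=cv2.imread('pics/side7.png')[190:260,205:275];cv2.imwrite('pics/v7.png',cv2.resize(b,(560,560),interpolation=cv2.INTER_CUBIC))"
```

```text
time: 9.0
position: [0.4759, 0.0327, 0.0525]
tool_rot: [-0.36, 1.54, 0.36]
ft_force: [-0.6, 0.6, 2.1]
grip_width: 0.246
[0.47592092 0.03264402 0.05249056] [-0.23550467 -0.08817491  1.75493617]
```

View pics/v7.png

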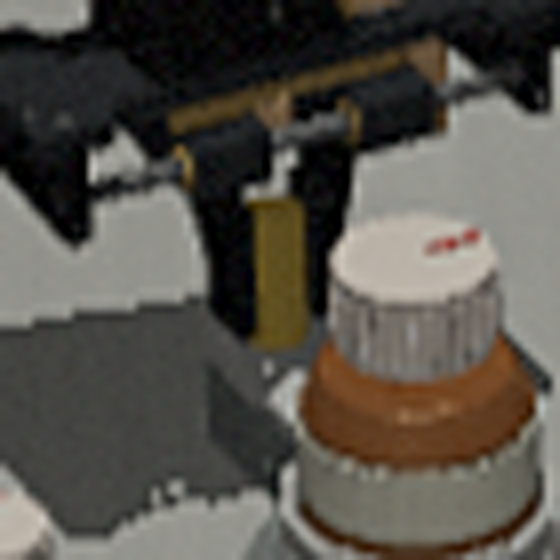

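```bash
python3 -m creep '[{"fingers":0.3,"x":0,"y":0,"z":0,"twist":0},{"fingers":0.4,"x":0,"y":0,"z":0,"twist":0},{"fingers":0.5,"x":0,"y":0,"z":0,"twist":0},{"fingers":0.6,"x":0,"y":0,"z":0,"twist":0},{"fingers":0.6,"x":0,"y":0,"z":0,"twist":0},{"fingers":0.6,"x":0,"y":0,"z":0,"twist":0},{"fingers":0.6,"x":-0.2,"y":0,"z":0,"twist":0},{"fingers":0.6,"x":-0.5,"y":0,"z":0,"twist":0},{"fingers":0.6,"x":-1.0,"y":0,"z":0,"twist":0},{"fingers":0.6,"x":-1.6,"y":0,"z":0,"twist":0},{"fingers":0.6,"x":-2.3,"y":0,"z":0,"twist":0},{"fingers":0.8,"x":-3.0,"y":0,"z":0,"twist":0},{"fingers":1,"x":-3.5,"y":0,"z":0,"twist":0},{"fingers":1,"x":-3.75,"y":0,"z":0,"twist":0},{"fingers":1,"x":-3.75,"y":0,"z":0,"twist":0},{"fingers":1,"x":-3.75,"y":0,"z":0,"twist":0}]'; python3 -c "
from h import *
grab('side','side8');grab('top','top8');st=telemetry.get_state();print(st['position'],st['ft_force'])
b=cv2.imread('pics/side8.png')[190:260,205:275];cv2.imwrite('pics/v8.png',cv2.resize(b,(560,560),interpolation=cv2.INTER_CUBIC))"
```

```text
time: 10.38
position: [0.4755, 0.0325, 0.2022]
tool_rot: [-0.36, 1.54, 0.359]
ft_force: [0.3, -0.6, -1.0]
grip_width: 0.893
[0.47453558 0.03244141 0.20075733] [ 0.65766071 -0.04474521  0.70827327]
```

View pics/v8.png

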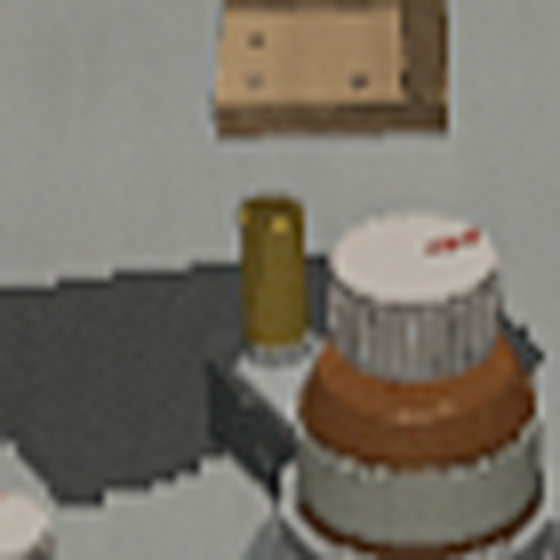

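View pics/top8.png

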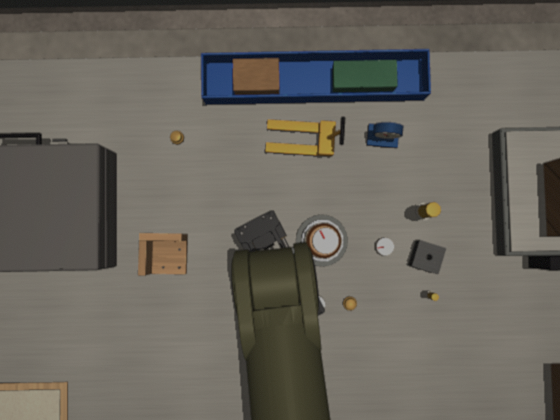

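```bash
python3 - <<'E'
from h import *
d=load('top8')
for t in ('top0','top8'):
    d=load(t);c,ax,cs,m=blob(d,(311,226,30,29),(0,0,150),(179,60,255)); 
    (u,v),r=cv2.minEnclosingCircle(cs.astype(np.float32)); print(t,c,ax,onz(d,*c,.128),(u,v),r,onz(d,u,v,.128))
E
```

```text
top0 (325.7794583638509, 240.91362508138022) [22.91279856 24.41657511] [ 0.51975063 -0.05766504  0.128     ] (325.760498046875, 240.51756286621094) 12.592490196228027 [ 0.52054357 -0.0576457   0.128     ]
top8 (325.6783676147461, 240.94974009195963) [23.81446075 25.43226878] [ 0.51968233 -0.05746069  0.128     ] (325.2453918457031, 240.30691528320312) 13.16421890258789 [ 0.52098499 -0.05662294  0.128     ]
```

```bash
python3 -m creep '[{"fingers":1,"x":0,"y":-0.3,"z":0,"twist":0},{"fingers":1,"x":0,"y":-0.8,"z":0,"twist":0},{"fingers":1,"x":0,"y":-1.4,"z":0,"twist":0},{"fingers":1,"x":0,"y":-1.9,"z":0,"twist":0},{"fingers":1,"x":0,"y":-2.3,"z":0,"twist":0},{"fingers":1,"x":0,"y":-2.5,"z":0,"twist":0},{"fingers":1,"x":0,"y":-2.5,"z":0,"twist":0},{"fingers":1,"x":0,"y":-2.5,"z":0,"twist":0}]'
```

```text
time: 11.15
position: [0.5196, -0.0566, 0.2017]
tool_rot: [-0.359, 1.541, 0.361]
ft_force: [-0.5, 1.0, 0.2]
grip_width: 0.999
```

```bash
python3 -m creep '[{"fingers":1,"x":0.4,"y":0,"z":0,"twist":0},{"fingers":1,"x":0.9,"y":0,"z":0,"twist":0},{"fingers":1,"x":1.5,"y":0,"z":0,"twist":0},{"fingers":1,"x":2.0,"y":0,"z":0,"twist":0},{"fingers":1,"x":2.3,"y":0,"z":0,"twist":0},{"fingers":1,"x":2.45,"y":0,"z":0,"twist":0},{"fingers":1,"x":2.5,"y":0,"z":0,"twist":0},{"fingers":1,"x":2.5,"y":0,"z":0,"twist":0},{"fingers":1,"x":2.5,"y":0,"z":0,"twist":0}]';python3 -c "
from h import *
grab('side','side9');st=telemetry.get_state();print(st['position'],st['ft_force'])
b=cv2.imread('pics/side9.png')[150:290,180:320];cv2.imwrite('pics/v9.png',cv2.resize(b,(560,560),interpolation=cv2.INTER_CUBIC))"
```

```text
time: 11.9
position: [0.5207, -0.0569, 0.1033]
tool_rot: [-0.361, 1.539, 0.359]
ft_force: [0.2, 0.3, -0.9]
grip_width: 1.0
[ 0.52075596 -0.0570162   0.10337254] [-0.16702423  0.11591913 -0.07742158]
```

View pics/v9.png

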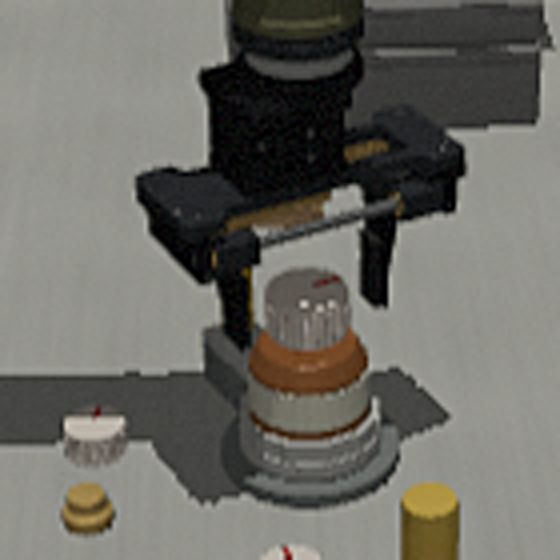

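Fingers straddle the cap at image (255,222). Close on it.

```bash
python3 -m creep '[{"fingers":0.8,"x":0,"y":0,"z":0,"twist":0},{"fingers":0.7,"x":0,"y":0,"z":0,"twist":0},{"fingers":0.6,"x":0,"y":0,"z":0,"twist":0},{"fingers":0.5,"x":0,"y":0,"z":0,"twist":0},{"fingers":0.4,"x":0,"y":0,"z":0,"twist":0},{"fingers":0.4,"x":0,"y":0,"z":0,"twist":0},{"fingers":0.4,"x":0,"y":0,"z":0,"twist":0},{"fingers":0.4,"x":0,"y":0,"z":0,"twist":0},{"fingers":0.4,"x":0,"y":0,"z":0,"twist":0},{"fingers":0.4,"x":0,"y":0,"z":0,"twist":0}]' 45
```

```text
time: 12.78
position: [0.5206, -0.0568, 0.1023]
tool_rot: [-0.36, 1.539, 0.36]
ft_force: [3.9, 0.5, -2.7]
grip_width: 0.576
```

```bash
python3 -m creep '[{"fingers":0.3,"x":0.03,"y":0,"z":0.01,"twist":0},{"fingers":0.3,"x":0.07,"y":0,"z":0.02,"twist":0},{"fingers":0.3,"x":0.11,"y":0,"z":0.02,"twist":0},{"fingers":0.3,"x":0.15,"y":0,"z":0.02,"twist":0},{"fingers":0.3,"x":0.17,"y":0,"z":0.02,"twist":0},{"fingers":0.3,"x":0.17,"y":0,"z":0.02,"twist":0},{"fingers":0.3,"x":0.17,"y":0,"z":0.02,"twist":0},{"fingers":0.3,"x":0.17,"y":0,"z":0.02,"twist":0}]'; python3 -c "
from h import *
grab('side','side10');grab('top','top10');st=telemetry.get_state();print(st['position'],st['ft_force'])
b=cv2.imread('pics/side10.png')[190:270,220:300];cv2.imwrite('pics/v10.png',cv2.resize(b,(560,560),interpolation=cv2.INTER_CUBIC))"
```

```text
time: 13.45
position: [0.5206, -0.0568, 0.0965]
tool_rot: [-0.361, 1.541, 0.359]
ft_force: [-2.3, 0.7, 8.0]
grip_width: 0.578
[ 0.52058784 -0.05681132  0.0965478 ] [-1.15316536  1.22664202  8.48442394]
```

View pics/v10.png

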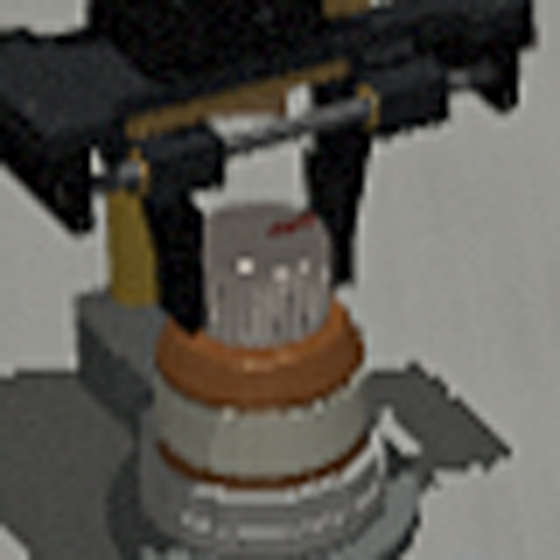

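```bash
python3 -m creep '[{"fingers":0.3,"x":0.02,"y":0,"z":0,"twist":-0.3},{"fingers":0.3,"x":0.02,"y":0,"z":0,"twist":-0.8},{"fingers":0.3,"x":0.02,"y":0,"z":0,"twist":-1.4},{"fingers":0.3,"x":0.02,"y":0,"z":0,"twist":-2.0},{"fingers":0.3,"x":0.02,"y":0,"z":0,"twist":-2.6},{"fingers":0.3,"x":0.02,"y":0,"z":0,"twist":-3.2},{"fingers":0.3,"x":0.02,"y":0,"z":0,"twist":-3.8},{"fingers":0.3,"x":0.02,"y":0,"z":0,"twist":-4.0},{"fingers":0.3,"x":0.02,"y":0,"z":0,"twist":-4.0}]'; python3 -c "
from h import *
grab('side','side11');grab('top','top11');st=telemetry.get_state();print(st['position'],st['ft_force'],st['torque'])
b=cv2.imread('pics/side11.png')[190:270,220:300];cv2.imwrite('pics/v11.png',cv2.resize(b,(560,560),interpolation=cv2.INTER_CUBIC))"
```

```text
time: 14.3
position: [0.521, -0.0572, 0.096]
tool_rot: [-0.633, 1.477, 0.631]
ft_force: [-1.3, 0.2, 8.4]
grip_width: 0.577
[ 0.52099476 -0.05721975  0.09602917] [-1.09223057  0.93463145  9.1790002 ] [ 0.06895893  0.09957467 -0.03763739]
```

View pics/v11.png

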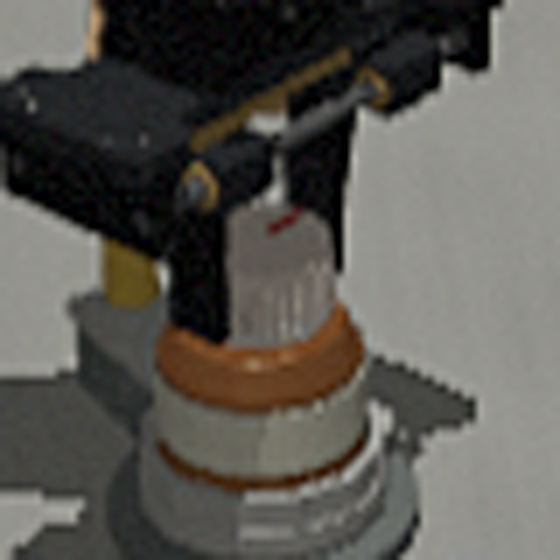

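```bash
python3 -m creep '[{"fingers":0.3,"x":0,"y":0,"z":0,"twist":-0.3},{"fingers":0.3,"x":0,"y":0,"z":0,"twist":-0.8},{"fingers":0.3,"x":0,"y":0,"z":0,"twist":-1.4},{"fingers":0.3,"x":0,"y":0,"z":0,"twist":-2.0},{"fingers":0.3,"x":0,"y":0,"z":0,"twist":-2.6},{"fingers":0.3,"x":0,"y":0,"z":0,"twist":-3.2},{"fingers":0.3,"x":0,"y":0,"z":0,"twist":-3.8},{"fingers":0.3,"x":0,"y":0,"z":0,"twist":-4.4},{"fingers":0.3,"x":0,"y":0,"z":0,"twist":-5.0},{"fingers":0.3,"x":0,"y":0,"z":0,"twist":-5.6},{"fingers":0.3,"x":0,"y":0,"z":0,"twist":-6.2},{"fingers":0.3,"x":0,"y":0,"z":0,"twist":-6.8},{"fingers":0.3,"x":0,"y":0,"z":0,"twist":-7.4},{"fingers":0.3,"x":0,"y":0,"z":0,"twist":-8.0},{"fingers":0.3,"x":0,"y":0,"z":0,"twist":-8.4},{"fingers":0.3,"x":0,"y":0,"z":0,"twist":-8.6},{"fingers":0.3,"x":0,"y":0,"z":0,"twist":-8.6},{"fingers":0.3,"x":0,"y":0,"z":0,"twist":-8.6}]'; python3 -c "
from h import *
grab('side','side12');grab('top','top12');st=telemetry.get_state();M=R.from_rotvec(st['tool_rot']).as_matrix();print(st['position'],st['ft_force'],st['torque'],np.degrees(np.arctan2(M[1,2],M[0,2])),st['joint_positions'].round(2))
b=cv2.imread('pics/side12.png')[190:270,220:300];cv2.imwrite('pics/v12.png',cv2.resize(b,(560,560),interpolation=cv2.INTER_CUBIC))"
```

```text
time: 15.9
position: [0.5208, -0.0573, 0.0959]
tool_rot: [-1.201, 1.216, 1.199]
ft_force: [-0.6, -0.0, 8.9]
grip_width: 0.576
[ 0.52085056 -0.05725089  0.09592572] [-1.56991315  0.31655391  7.81477038] [ 0.0921942   0.09261393 -0.09781916] 89.27577667509861 [ 0.72  0.22 -0.72  1.89  0.17  1.09  1.48]
```

View pics/v12.png

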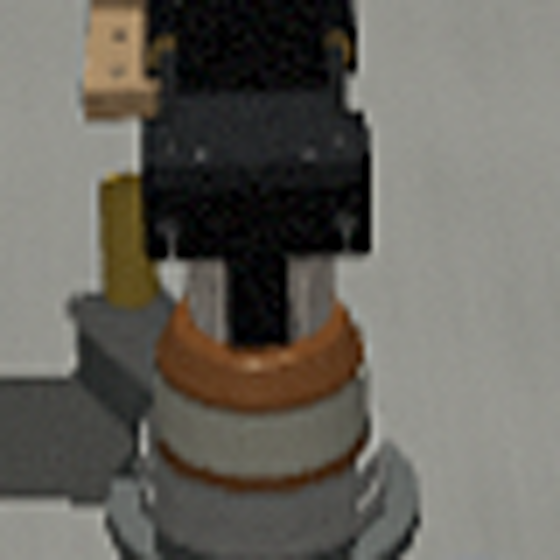

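View pics/top12.png

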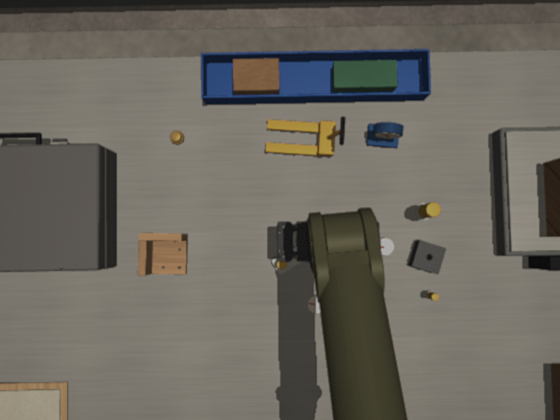

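```bash
python3 -m creep '[{"fingers":0.3,"x":-0.05,"y":0,"z":0,"twist":0},{"fingers":0.3,"x":-0.1,"y":0,"z":0,"twist":0},{"fingers":0.3,"x":-0.15,"y":0,"z":0,"twist":0},{"fingers":0.3,"x":-0.2,"y":0,"z":0,"twist":0},{"fingers":0.3,"x":-0.25,"y":0,"z":0,"twist":0},{"fingers":0.3,"x":-0.3,"y":0,"z":0,"twist":0},{"fingers":0.3,"x":-0.3,"y":0,"z":0,"twist":0}]'; python3 -m creep '[{"fingers":0.3,"x":-0.06,"y":0,"z":0,"twist":0},{"fingers":0.3,"x":-0.12,"y":0,"z":0,"twist":0},{"fingers":0.3,"x":-0.18,"y":0,"z":0,"twist":0},{"fingers":0.3,"x":-0.18,"y":0,"z":0,"twist":0}]'; python3 -c "
from h import *
grab('side','side13');st=telemetry.get_state();print(st['position'],st['ft_force'],st['torque'])
b=cv2.imread('pics/side13.png')[190:270,220:300];cv2.imwrite('pics/v13.png',cv2.resize(b,(560,560),interpolation=cv2.INTER_CUBIC))"
```

```text
time: 16.58
position: [0.5197, -0.0571, 0.1062]
tool_rot: [-1.199, 1.217, 1.201]
ft_force: [0.3, -0.8, 0.2]
grip_width: 0.577
time: 16.92
position: [0.5205, -0.057, 0.1141]
tool_rot: [-1.2, 1.216, 1.2]
ft_force: [-1.5, -1.6, 1.1]
grip_width: 0.578
[ 0.52046806 -0.05701226  0.11397866] [-1.26801619 -1.63087968  0.69373412] [-0.32533092  0.0213727  -0.01272692]
```

View pics/v13.png

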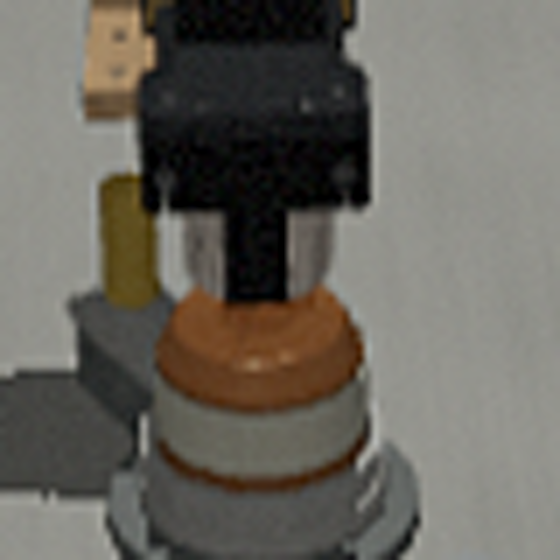

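```bash
python3 -m creep '[{"fingers":0.3,"x":-0.1,"y":0,"z":0,"twist":0},{"fingers":0.3,"x":-0.25,"y":0,"z":0,"twist":0},{"fingers":0.3,"x":-0.45,"y":0,"z":0,"twist":0},{"fingers":0.3,"x":-0.65,"y":0,"z":0,"twist":0},{"fingers":0.3,"x":-0.85,"y":0,"z":0,"twist":0},{"fingers":0.3,"x":-1.05,"y":0,"z":0,"twist":0},{"fingers":0.3,"x":-1.2,"y":0,"z":0,"twist":0},{"fingers":0.3,"x":-1.3,"y":0,"z":0,"twist":0},{"fingers":0.3,"x":-1.34,"y":0,"z":0,"twist":0},{"fingers":0.3,"x":-1.34,"y":0,"z":0,"twist":0},{"fingers":0.3,"x":-1.34,"y":0,"z":0,"twist":0},{"fingers":0.3,"x":-1.34,"y":0,"z":0,"twist":0}]'; python3 -c "
from h import *
grab('side','side14');grab('top','top14');st=telemetry.get_state();M=R.from_rotvec(st['tool_rot']).as_matrix();print(st['position'],st['ft_force'],st['torque'],M[:,0])
s=load('side14')
for P in ([.5197,-.0575,.163],[.5197,-.0575,.113],[.5197,-.0575,.125],[.5197,-.0575,.193],[.5197,-.0835,.163]):print(P,proj(s,P))
b=cv2.imread('pics/side14.png')[150:260,210:320];cv2.imwrite('pics/v14.png',cv2.resize(b,(590,590),interpolation=cv2.INTER_CUBIC))"
```

```text
time: 17.97
position: [0.5202, -0.0567, 0.1669]
tool_rot: [-1.2, 1.216, 1.201]
ft_force: [-0.1, 0.8, -0.5]
grip_width: 0.576
[ 0.52024111 -0.05670137  0.16689419] [ 0.07644325  0.19835253 -0.16137385] [ 0.08016219 -0.13204255  0.02018835] [-8.21787227e-04  1.71535541e-04 -9.99999648e-01]
[0.5197, -0.0575, 0.163] [254.79427426 209.11363905]
[0.5197, -0.0575, 0.113] [255.24501111 226.46717396]
[0.5197, -0.0575, 0.125] [255.13841831 222.36331195]
[0.5197, -0.0575, 0.193] [254.51527073 198.37190009]
[0.5197, -0.0835, 0.163] [255.11967525 214.49408611]
```

View pics/v14.png

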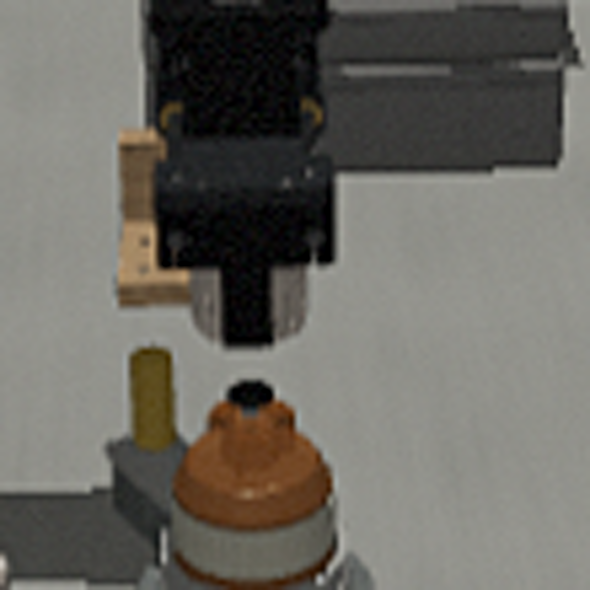

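View pics/top14.png

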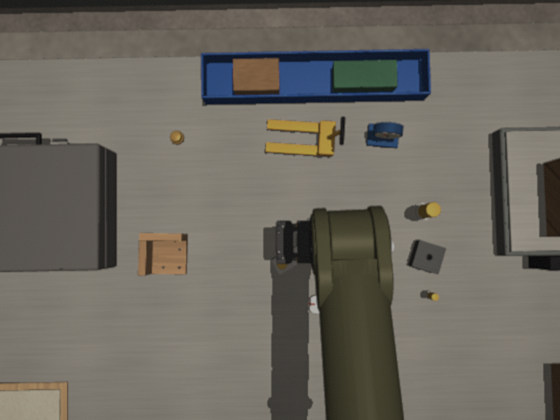

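```bash
python3 - <<'E'
from h import *
a,b=load('top0')['pixels'].astype(int),load('top14')['pixels'].astype(int)
for nm,(x,y,w,h) in dict(valveA=(165,125,24,24),crate=(132,225,60,56),pallet=(258,110,92,52),gauge=(362,116,46,36),bigpin=(415,195,30,30),smallpin=(420,288,22,18)).items():
    print(nm,abs(a-b)[y:y+h,x:x+w].mean().round(2))
a,b,c=[load(t)['pixels'].astype(int) for t in('side0','side14','side8')]
for nm,(x,y,w,h) in dict(valveB=(192,268,20,18),cap2=(244,286,20,8),cap3=(194,248,22,20),smallpin=(196,300,16,30)).items(): print(nm,abs(a-b)[y:y+h,x:x+w].mean().round(2))
print('pin',abs(b-c)[212:240,232:246].mean().round(2))
for t in ('side8','side14'):
    p=load(t)['pixels'].astype(float)[214:234,230:248];w=np.clip(p[...,0]-p[...,2]-20,0,None);yy,xx=np.mgrid[214:234,230:248];print(t,(w*xx).sum()/w.sum(),(w*yy).sum()/w.sum())
print(abs(telemetry.get_state()['qd']).max())
E
```

```text
valveA 12.77
crate 12.31
pallet 12.62
gauge 9.82
bigpin 11.84
smallpin 11.77
valveB 6.64
cap2 10.02
cap3 28.55
smallpin 6.59
pin 28.49
side8 238.9392706213805 223.7177962122398
side14 238.3978475959035 224.2560319388995
0.0012994312628191401
```

```bash
python3 - <<'E'
from h import *
def chk(A,B,boxes):
    A,B=[cv2.cvtColor(load(t)['pixels'],cv2.COLOR_RGB2GRAY) for t in (A,B)]
    for nm,(x,y,w,h) in boxes.items():
        r=cv2.matchTemplate(B[y-4:y+h+4,x-4:x+w+4],A[y:y+h,x:x+w],cv2.TM_CCOEFF_NORMED);_,m,_,l=cv2.minMaxLoc(r);print(nm,l[0]-4,l[1]-4,round(m,3))
chk('top0','top14',dict(valveA=(165,125,24,24),crate=(132,225,60,56),pallet=(258,110,92,52),gauge=(362,116,46,36),bigpin=(415,195,30,30),smallpin=(420,288,22,18)))
chk('side0','side14',dict(valveB=(192,268,20,18),cap2=(244,286,20,12),cap3=(194,248,22,20),smallpin=(196,300,16,30)))
b=cv2.imread('pics/side14.png')[205:305,190:290];cv2.imwrite('pics/v15.png',cv2.resize(b,(590,590),interpolation=cv2.INTER_CUBIC))
E
```

```text
valveA 0 0 0.998
crate 0 0 0.999
pallet 0 0 0.999
gauge 0 0 0.999
bigpin 0 0 0.999
smallpin 0 0 0.999
valveB 0 0 0.998
cap2 0 0 0.947
cap3 0 0 0.518
smallpin 0 0 0.998
```

View pics/v15.png

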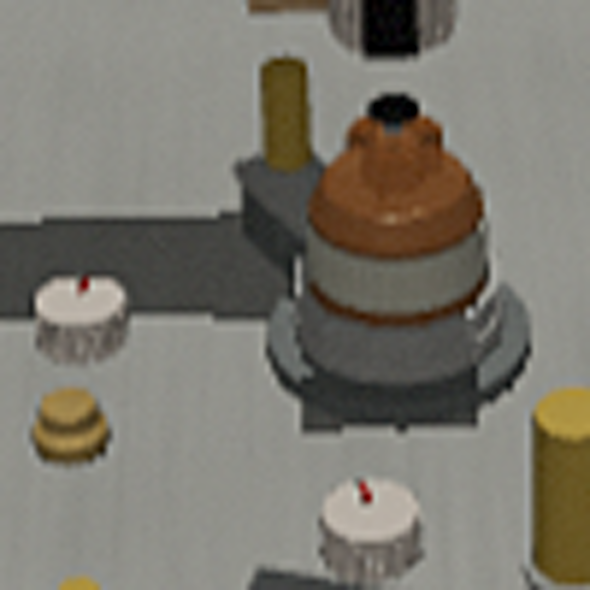

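```bash
python3 -c "
from bench import workorder
print(workorder.close_job())"
```

```text
the job is handed in; nothing more can be done
None
```

The job is handed in at about 18 s of the 64 s allowed. The middle-sized pin is in the ear hole, and the arm is still holding the freed cap above the open jar.

**Pin:** After release, the side view showed it upright with its collar on the ear. In the last view the collar was in shadow, but the handle still sat upright on the ear. The handle's centre moved about half a pixel (roughly 1 mm) between the two views, within the hole's play.

**Cap:** I pressed it about 6 mm, with a wrist force of about 8.5 N, and turned it 63° anticlockwise. It came off with no pull.
- **Pose:** it is level and still, centred over the jar within about 1 mm, with its rim at roughly z = 0.163 m. That is about 5 cm above the mouth.
- **Rim height:** this comes from the tool height and my estimate of the grip. The side view read about 1 pixel (3 mm) higher.

**Bystanders:** All six listed ones except the second valve cap matched their starting place in the top view; that one matched in the side view. The spare pin and one small cap also matched.

**Checks that were weak or disagreed:**
- The side camera read about 2 mm further along x than the top camera and the arm. It did so consistently for the pin and the hole, so I used the top view and the arm.
- The match for the other small cap (the one nearest the robot) was poor at 0.52. I put that down to the arm's shadow changing, because the best match was still at zero shift and it looks unmoved.

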